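Load a test tile on the extraction grille and key-start the extractor

ROBOT

A 6-joint arm with a two-finger parallel gripper is mounted at the origin on the work surface. World frame = base frame: x ahead of the robot, y to its left, z up, the work surface at z = 0. Lengths are in mm, angles in rad, forces in N, time in s.
With the tool pointing down it reaches from about 300 to 775 mm from the base axis. Payload 14.6 kg.
Tool frame: the origin (TCP) lies on the centre line of the jaws, within the pads' length; the fingertips stand 25 mm ahead of it and the grasp point (between the pads) lies 6 mm ahead of it; z points along the fingers, y is the line along which they close (so a half turn about z gives the same grasp; the last joint's range is limited). The gripper opens to 94 mm and grips with 3 to 60 N. Pads are 16 mm wide; open, the fingers measure 119 mm over their backs; the gripper's body (75 mm by 177 mm) begins 78 mm behind the grasp point.
Start: joints at [1.049, 0.3, 1.521, -0, 1.321, -0.067], TCP at [241.601, 494.083, 230.446] pointing down, gripper open.
Joint ranges: [-3.03, 3.03], [-0.79, 2.21], [0.23, 2.52], [-1.04, 4.18], [0, 3.07], [-2.55, 2.55]. Speed limits (rad/s): [2.22, 2.22, 2.57, 3.14, 3.14, 3.14].

INTERFACE

Orientations are given as a unit quaternion [w, x, y, z].
In Python, from plant import readout, vision, ctrl gives the robot as it stands.
- The arm moves only by the tool servo_tool, never from a script. Its argument "commands" is a list of rows, each a list of 5 numbers: the closure, from -1 (fully open) to 1 (shut), then the shift along the tool's x, y, z scaled (see below), then the turn about the tool's z scaled (see below). A call has 1 to 10 rows; each row shifts and turns the commanded pose from where the row before left it, along the tool's axes as they then stand; what a row does not reach is not made up. The controller multiplies each number of a shift by 25 mm and each number of a turn by 6 degrees. A row lasts 1/10 s, in which the tool goes at most 50 mm and 8.59 degrees, less where a joint would pass 70% of its speed; a pose out of reach is approached as far as the arm can. A call with a number of a shift or a turn outside -1 to 1 is refused whole. A call with a gripper value outside its range is refused whole. The fingers move at their own pace and stop on an object; "grip_force" is the grip in N (left out, the last holds). Time passes only in rows, so rows that do not move let the fingers close. It gives the time, the measured TCP pose, the force, the opening and the grip force at its end, in the units of the state.
- readout.read_state(): the state, without advancing time (a new reading comes with each control period).
- vision.capture(name): name is "scene" or "side" or "wrist"; returns the picture (480x640x3 uint8, red, green, blue); there is no depth.
- vision.calibration(name): a dict with "fx", "fy", "cx", "cy" (pixels), "rvec" (rotation vector, rad) and "tvec" (3), from world to camera coordinates, as OpenCV has them; the wrist camera has in their place "hand_eye" (4x4, takes a point from camera to tool coordinates, whose origin is the TCP and whose axes are the flange's). Camera axes: x right, y down, z forward; pixel columns grow to the right and rows downward; lengths in mm; the calibration is good to about 2 mm. A picture is of the moment at which its call begins: read the wrist's pose just before it. calibration takes no time and is no camera call.
- ctrl.close_job(): hands the job in; it is judged then, once.
Trained networks look in the newest picture that a camera, given by its name, has taken for a name from the list of things; names that differ only in an ending like _2 or _b are one class to them, and where a whole thing is asked for, a point or a joint stands for the part that bears it (a point fixed in the world has none). Each returns a list of dicts, best first, with "confidence" (0 to 1); they miss things now and then, are a little off and sometimes report something else, mostly with a low value. They report only what shows in the picture. A call takes as long as a camera call. They do not tell look-alikes from the thing itself.
- vision.spot_in(name, camera): "location" ([column, row] in pixels, amid what is visible of it).
- vision.regions_of(name, camera): "region" (480x640 bool, what is visible of it) and "location" ([column, row] in pixels, amid what is visible of it).
The state is a dict: "clock": time; "joint_pos": joint angles; "joint_vel": joint speeds; "joint_torque": joint torques, N m; "eef_pos": TCP position; "orientation": TCP orientation; "wrist_force": force on the tool from outside, world axes, zero at the start; "torque": the same for the moment, N m; "finger_gap": opening from 0.0 (shut) to 1.0 (fully open); "grasp_force": force on a finger pad.
Only numpy, scipy, OpenCV 4.12 (cv2) and the standard library are available. Lean on these libraries where they do the work, as an engineer would, in place of code of your own. Each camera call takes 0.05 s, during which the arm holds its last target. There are 200 camera calls.

TASK

Take the top terracotta test tile from the spring-lift dispenser, set it down gently (do not drop it), flat in the middle of the extraction grille with its length along the slots, and let go, leaving the other tiles in the dispenser. Then turn the key on the sloped console clockwise all the way to START, hold it there for half a second, and let it spring back and stay in RUN. Leave the jar, the tub and the brush where they are.

Things in the scene. Friction and masses are not known exactly. Their poses are not given: they have to be found in the camera images.
- tile1: The top tile of the stack of four in the dispenser: plain terracotta, 100 x 58 x 14 mm (x, y, z), about 0.16 kg. Origin at the centre of its underside; x along its length, z up. Only its own 14 mm of thickness may be gripped, by the fingertips, across its 58 mm width; the next tile lies directly under it.
- tile2: Second tile, same shape, directly under tile1. When tile1 is lifted off, a spring raises it about 14 mm to the same level.
- tile3: Third tile, same shape, under tile2.
- tile4: Lowest tile, same shape, on the spring-loaded lift plate.
- dispenser: Fixed tile dispenser: grey base 150 x 110 x 30 mm with aluminium guides up to 87 mm above the table. Origin under the centre of the base; x along the tiles' length. Guides close both 58 mm ends, and 16 mm corner returns hold the long sides, so about 70 mm in the middle of each long side is open for fingers. The top tile's upper face stands near 97 mm, about 10 mm proud of the guides; the stack floats on a soft spring (about 112 N/m), so it sinks when pressed.
- grille: Fixed white extraction box 170 x 150 x 60 mm. Origin under its centre; x along the dark slots of the grille in its flat top. A round grey duct stub, 50 mm long, leaves its +x side.
- grille_mid (a point): Centre of the flat slotted steel grille (136 x 96 mm, slots lengthwise along x), on its upper surface 60 mm above the table: where the middle of the tile's underside belongs. Axes as grille.
- console: Fixed grey wedge-shaped control console, 139 x 150 mm on the table, 30 mm high in front and 110 mm at the back. Its aluminium face slopes 30 degrees, facing the robot and upward. Origin under its centre; -x is its front. The key switch sits in the middle of the sloped face, its turning axis at right angles to that face. Three short dark marks around the lock show OFF, RUN and START.
- key_grip (a point): Centre of the key's flat black plastic bow (head), on the turning axis, 34 mm out from the sloped face. The bow is 32 mm wide (x), 9 mm thick (y) and 28 mm high (z), so it reaches from 20 to 48 mm out from the face. z is the turning axis, pointing out of the face (30 degrees from vertical, towards the robot's side); the axes turn with the key. Grip it across its 9 mm thickness (y).
- key_barrel (a joint): Lock barrel, rad: -0.7 is OFF, 0 is RUN (stop). Grows as the key is turned clockwise, as seen looking at the face (negative about key_grip's z). Light friction (0.025 N m) keeps it where it is left. At RUN the bow's width points straight up the slope.
- key (a joint): The key's further, sprung turn in the barrel, rad: 0 rests, 0.5 is START (stop), same clockwise sense and axis. A preloaded spring (0.06 N m at 0, 0.12 N m at START) returns it to 0 when released; being stiffer than the barrel's friction, it yields only once the barrel is at RUN. The bow's whole turn is key_barrel + key.
- jar: Bystander: pigment jar with white cap, diameter 52 mm, 75 mm high. Origin under its centre.
- tub: Bystander: open white plastic tub, rim diameter 84 mm, 85 mm high. Origin under its centre.
- brush: Bystander: brush lying on the table, 180 mm long along its x. Origin on the underside near its middle.
Not all that is in view belongs to the job. Leave any purple look-alike of the console alone. Leave any blue look-alike of the tile1 alone.

How it is judged (in metres and radians):
On the way, in this order (a step that is already met when the one before it is completed fails the run):
1. the tile lies flat on the middle of the grille, along the slots, released (horizontal distance between tile1 and grille_mid below 0.018 m and angle between the x axis of tile1 and the x axis of grille, either way round below 0.25 rad and angle between tile1's own z axis and vertical below 0.06 rad and z of tile1 in the frame of grille_mid between -0.004 and 0.004 m and contact force between the fingers and tile1 below 0.05 N and linear speed of tile1 below 0.02 m/s), for 0.2 s.
2. the key is held at START (value of joint key_barrel above -0.12 rad and value of joint key above 0.4 rad), for 0.3 s.
At the end, for the whole second after the job is handed in: Top tile released, at rest and flat on the grille, within 18 mm of its middle and 14 degrees of the slots; key sprung back (within 0.08 rad), barrel in RUN (within 0.12 rad); the other three tiles within 12 mm of the dispenser's middle (all of step 1 and value of joint key_barrel above -0.12 rad and value of joint key below 0.08 rad and horizontal distance between each of tile2, tile3, tile4 and dispenser below 0.012 m); the robot touches nothing.
It fails at once if the tile is dropped from more than about 2 cm (contact force between the fingers and tile1 below 0.05 N and linear speed of tile1 above 0.65 m/s).
It fails at once if a second tile is pulled out of the dispenser (horizontal distance between any of tile2, tile3, tile4 and dispenser above 0.04 m).
It fails at once if the jar, the tub or the brush is moved by more than 3 cm or knocked over (distance of any of jar, tub, brush from where it was at the start of the episode above 0.03 m or angle between any of jar, tub's own z axis and vertical above 0.5 rad).
It also fails if it takes over 59 s, if anything falls off the work surface, if the arm or the gripper's body presses on something with over 40 N, if the wrist force passes 120 N, or if a joint passes its speed limit or range.

## Working session

There is one attempt and no reset: what is moved stays moved. The work goes in short steps, Python scripts to look and compute and a tool call to move; the robot and the scene stay as the last step left them, time stands still between calls to the robot, and variables do not carry over. Pictures are saved under pics/ and viewed, at most 10 in all, crops included, and the job is handed in when it is done.

Besides the shell and the picture viewer there is one more tool, called as name(argument=value, ...) on one line, values as JSON. servo_tool: Moves the arm, as the interface text tells. Shifts and turns lie within -1 to 1; 1 stands for 25 mm of shift or 6 degrees of turn. Its arguments: {"type":"object","properties":{"commands":{"type":"array","items":{"type":"array","items":{"type":"number","minimum":-1,"maximum":1}}},"grip_force":{"type":"number"}},"required":["commands"]}

```bash
ls; mkdir -p pics; python3 - <<'E'
from plant import readout, vision
import cv2, numpy as np
s=readout.read_state(); print({k:np.round(v,3) for k,v in s.items()})
ims=[]
for c in ("scene","side"):
    im=vision.capture(c); cv2.imwrite(f"pics/{c}0.png",im[...,::-1]); print(c,vision.calibration(c))
    for n in ("tile1","dispenser","grille","console","key_grip","jar","tub","brush"):
        print(c,n,[(np.round(d["location"]),round(d["confidence"],2)) for d in vision.spot_in(n,c)])
print(vision.calibration("wrist"))
E
```

```text
pics
{'clock': np.float64(0.0), 'joint_pos': array([ 1.049,  0.3  ,  1.522,  0.   ,  1.321, -0.067]), 'joint_vel': array([ 0.001, -0.   , -0.   , -0.002,  0.001,  0.001]), 'joint_torque': array([ 2.0000e-03, -5.3183e+01, -3.5274e+01,  7.1000e-02,  2.5000e-02,
        0.0000e+00]), 'eef_pos': array([241.485, 493.893, 229.879]), 'orientation': array([-0.   ,  0.225,  0.974, -0.001]), 'wrist_force': array([-0.301, -0.106,  0.049]), 'torque': array([-0.003, -0.008,  0.029]), 'grasp_force': np.float64(0.0), 'finger_gap': np.float64(1.002)}
scene {'fx': 498.07443831200544, 'fy': 498.07443831200544, 'cx': 314.4697951212985, 'cy': 240.33655477056226, 'rvec': array([ 2.18676903,  1.07773271, -0.43670615]), 'tvec': array([-391.40663274, -229.34594232, 1530.95016356])}
scene tile1 [(array([177., 301.]), 0.81), (array([163., 307.]), 0.39)]
scene dispenser [(array([191., 330.]), 0.6)]
scene grille [(array([374., 204.]), 0.61)]
scene console [(array([346., 300.]), 0.76), (array([426., 168.]), 0.69), (array([340., 277.]), 0.61), (array([256., 227.]), 0.39), (array([343., 274.]), 0.25)]
scene key_gr
[... 671 characters left out ...]
]), 0.8)]
side console [(array([197., 179.]), 0.94)]
side key_grip [(array([364., 216.]), 0.63), (array([188., 162.]), 0.53)]
side jar [(array([323., 187.]), 0.76)]
side tub [(array([479., 298.]), 0.93)]
side brush [(array([244., 210.]), 0.47)]
{'fx': 405.49227464846837, 'fy': 405.49227464846837, 'cx': 322.9329307427645, 'cy': 233.108882296306, 'hand_eye': array([[-1.46140496e-04, -9.57775339e-01, -2.87517613e-01,
         8.57737083e+01],
       [ 9.99999848e-01,  1.28823278e-05, -5.51197012e-04,
         4.09510462e-01],
       [ 5.31626802e-04, -2.87517650e-01,  9.57775192e-01,
        -1.54212631e+02],
       [ 0.00000000e+00,  0.00000000e+00,  0.00000000e+00,
         1.00000000e+00]])}
```

View pics/scene0.png

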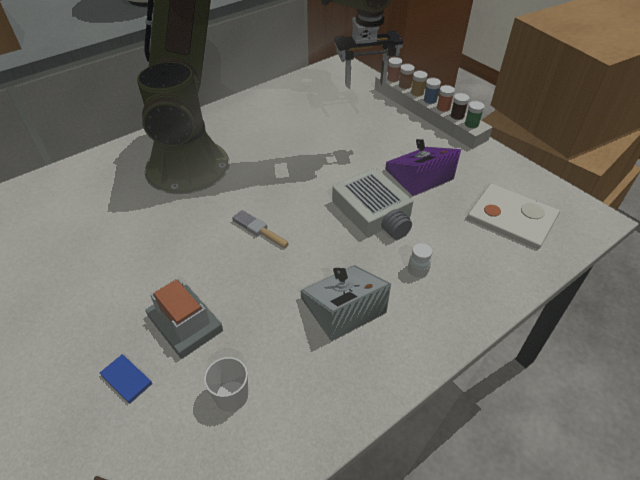

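View pics/side0.png

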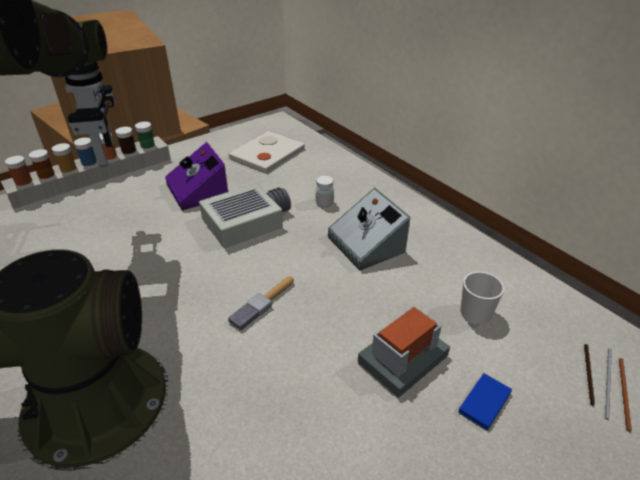

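The grey console is at scene (346,300), with its purple look-alike at (423,168). The terracotta stack is at (178,300), with the blue tile at (126,378). The grille is at (374,204). I'll fit poses by silhouette in both views.

```bash
cat > h.py <<'E'
import numpy as np, cv2
from scipy.optimize import minimize
from scipy.spatial.transform import Rotation as R
from plant import readout, vision
def proj(P,cam,cal=None):
    c=cal or vision.calibration(cam)
    K=np.array([[c["fx"],0,c["cx"]],[0,c["fy"],c["cy"]],[0,0,1.]])
    return cv2.projectPoints(np.asarray(P,float).reshape(-1,1,3),np.asarray(c["rvec"]),np.asarray(c["tvec"]),K,None)[0].reshape(-1,2)
def wristcal(s):
    c=dict(vision.calibration("wrist")); q=s["orientation"]
    T=np.eye(4); T[:3,:3]=R.from_quat([q[1],q[2],q[3],q[0]]).as_matrix(); T[:3,3]=s["eef_pos"]
    W=np.linalg.inv(T@c["hand_eye"]); c["rvec"]=cv2.Rodrigues(W[:3,:3])[0]; c["tvec"]=W[:3,3]; return c
def plane(uv,c,z):
    Rm=cv2.Rodrigues(np.asarray(c["rvec"]))[0]; o=-Rm.T@np.asarray(c["tvec"]).ravel()
    d=np.c_[(np.asarray(uv)[:,0]-c["cx"])/c["fx"],(np.asarray(uv)[:,1]-c["cy"])/c["fy"],np.ones(len(uv))]@Rm
    return o+d*((z-o[2])/d[:,2])[:,None]
def place(P,p):
    c,s=np.cos(p[2]),np.sin(p[2]); P=np.asarray(P,float)
    return np.c_[p[0]+c*P[:,0]-s*P[:,1],p[1]+s*P[:,0]+c*P[:,1],P[:,2]]
def box(x,y,z0,z1): return [[a*x/2,b*y/2,z] for a in(-1,1) for b in(-1,1) for z in(z0,z1)]
def raster(parts,p,cal):
    m=np.zeros((480,640),np.uint8)
    for q in parts:
        u=proj(place(q,p),None,cal); cv2.fillConvexPoly(m,cv2.convexHull((u*16).astype(np.float32)).astype(np.int32),255,cv2.LINE_AA,4)
    return m/255.
def fit(parts,masks,cals,p0):
    S=np.array([1,1,100.]); f=lambda v:sum(1-np.minimum(r,m).sum()/np.maximum(r,m).sum() for m,c in zip(masks,cals) for r in [raster(parts,v/S,c)])
    best=None
    for y in p0[2:]:
        v0=np.array([p0[0],p0[1],y*100.]); sim=np.vstack([v0,v0+[15,0,0],v0+[0,15,0],v0+[0,0,30]])
        r=minimize(f,v0,method="Nelder-Mead",options=dict(initial_simplex=sim,xatol=.05,fatol=1e-5))
        if best is None or r.fun<best.fun: best=r
    return best.x/S,best.fun
a=np.linspace(0,2*np.pi,16,False)
GR=[box(170,150,0,60),[[x,22*np.cos(t),30+22*np.sin(t)] for x in(85,135) for t in a]]
CO=[[[-69.5,s,0] for s in(-75,75)]+[[69.5,s,0] for s in(-75,75)]+[[-69.5,s,30] for s in(-75,75)]+[[69.5,s,110] for s in(-75,75)]]
TI=[box(100,58,83,97)]
E
python3 - <<'E'
from h import *
cals={c:vision.calibration(c) for c in("scene","side")}
ys=[-2.6,-1.8,-1,-.2,.6,1.4,2.2,3]
def mask(n,c,near):
    ds=vision.regions_of(n,c); ds=[d for d in ds if np.hypot(*(np.array(d["location"])-near))<25]
    m=max(ds,key=lambda d:d["confidence"])["region"] if ds else None
    print(n,c,None if m is None else (m.sum(),[(np.round(d["location"]),round(d["confidence"],2)) for d in ds])); return m
ov={}
for c in cals: ov[c]=vision.capture(c)[...,::-1].copy()
def go(n,parts,near,z,ys):
    ms,cs=[],[]
    for c in cals:
        m=mask(n,c,near[c])
        if m is not None: ms.append(m.astype(float)); cs.append(cals[c])
    p0=plane([near["scene"]],cals["scene"],z)[0]
    p,e=fit(parts,ms,cs,[p0[0],p0[1]]+ys); print(n,np.round(p,3),e)
    for c in cals:
        for q in parts: cv2.polylines(ov[c],[cv2.convexHull(proj(place(q,p),c).astype(np.float32)).astype(np.int32)],True,(0,255,0),1)
go("grille",GR,dict(scene=(374,204),side=(243,211)),30,ys)
go("console",CO,dict(scene=(346,300),side=(368,228)),50,ys)
ms=[]
for c in cals:
    h=cv2.cvtColor(ov[c],cv2.COLOR_BGR2HSV); m=cv2.inRange(h,(0,110,70),(12,255,255))
    k,l,st,ce=cv2.connectedComponentsWithStats(m); near=dict(scene=(177,301),side=(410,332))[c]
    i=1+np.argmin([np.hypot(*(q-near)) for q in ce[1:]]); print(c,ce[i],st[i]); ms.append((l==i).astype(float))
p0=plane([(177,301)],cals["scene"],95)[0]
p,e=fit(TI,ms,list(cals.values()),[p0[0],p0[1]]+ys[:4]); print("tile",np.round(p,3),e)
for c in cals: cv2.polylines(ov[c],[cv2.convexHull(proj(place(TI[0],p),c).astype(np.float32)).astype(np.int32)],True,(0,255,0),1)
for n,z,u in(("jar",75,(420,257)),("tub",85,(227,384)),("brush",10,(256,226)),):print(n,plane([u],cals["scene"],z/2)[0].round())
A=cv2.resize(ov["scene"][130:370,130:450],(640,480)); B=cv2.resize(ov["side"][170:410,180:500],(640,480))
cv2.imwrite("pics/fit.png",cv2.resize(np.vstack([A,B]),(560,600) ) if 0 else cv2.resize(np.hstack([A,B]),(800,300)))
E
```

```text
grille scene (np.int64(3858), [(array([375., 205.]), 0.9)])
grille side (np.int64(3870), [(array([243., 212.]), 0.92)])
grille [ 4.91284e+02  3.15871e+02 -8.50000e-02] 0.15582580885276298
console scene (np.int64(4399), [(array([346., 302.]), 0.9)])
console side (np.int64(4360), [(array([371., 230.]), 0.84)])
console [ 6.94059e+02  4.57440e+01 -1.38000e-01] 0.07231936651629223
scene [176.62196307 300.48785228] [ 154  280   46   43 1029]
side [407.05504587 329.0175841 ] [ 379  308   57   46 1308]
tile [ 5.12696e+02 -2.70783e+02  6.10000e-02] 0.38705734547645276
jar [720. 269.  37.]
tub [ 725. -278.   42.]
brush [354.  24.   5.]
```

View pics/fit.png

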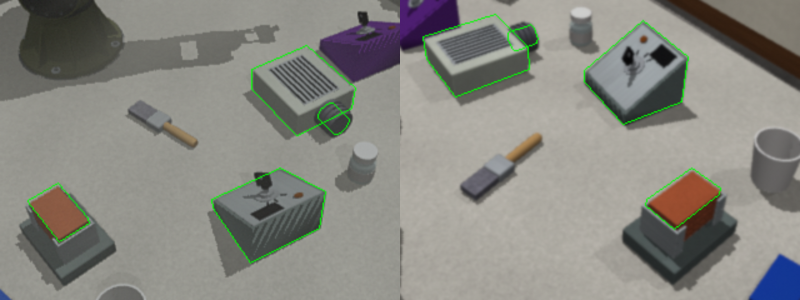

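servo_tool(commands=[[-1,0,0,0,-1],[-1,0,0,0,-1],[-1,0,0,0,-1],[-1,0,0,0,-1],[-1,0,0,0,-0.34]])

```text
clock: 1.7
eef_pos: [241.6, 494.1, 230.4]
orientation: [-0.0, -0.002, 1.0, -0.0]
wrist_force: [-0.3, 0.4, -0.2]
finger_gap: 0.995
grasp_force: 0.0
```

servo_tool(commands=[[-1,-1,-0.7,-0.4,0],[-1,-1,-0.7,-0.4,0],[-1,-1,-0.7,-0.4,0],[-1,-1,-0.7,0,0],[-1,-1,-0.7,0,0],[-1,-1,-0.7,0,0],[-1,-1,-0.7,0,0],[-1,-1,-0.7,0,0],[-1,-1,-0.7,0,0],[-1,-1,-0.7,0,0]])

```text
clock: 2.7
eef_pos: [492.5, 318.1, 260.5]
orientation: [0.0, 0.0, 1.0, 0.0]
wrist_force: [0.1, -0.2, -1.2]
finger_gap: 1.0
grasp_force: 0.0
```

servo_tool(commands=[[-1,0,0,0,0],[-1,0,0,0,0]])

```text
clock: 2.9
eef_pos: [491.6, 318.8, 260.2]
orientation: [-0.0, 0.001, 1.0, -0.0]
wrist_force: [-0.1, 0.6, 0.5]
finger_gap: 1.0
grasp_force: 0.0
```

```bash
python3 - <<'E'
from h import *
s=readout.read_state(); print(s["clock"],s["eef_pos"],s["orientation"])
im=vision.capture("wrist")[...,::-1].copy(); np.save("g.npy",im); c=wristcal(s)
for q in GR+[box(136,96,60,60)]: cv2.polylines(im,[cv2.convexHull(proj(place(q,[491.3,315.9,-.085]),None,c).astype(np.float32)).astype(np.int32)],True,(0,255,0),1)
cv2.imwrite("pics/wg.png",im)
E
```

```text
2.9 [491.55904565 318.83225709 260.21187742] [-2.46311752e-04  6.93467856e-04  9.99999727e-01 -6.00169133e-05]
```

View pics/wg.png

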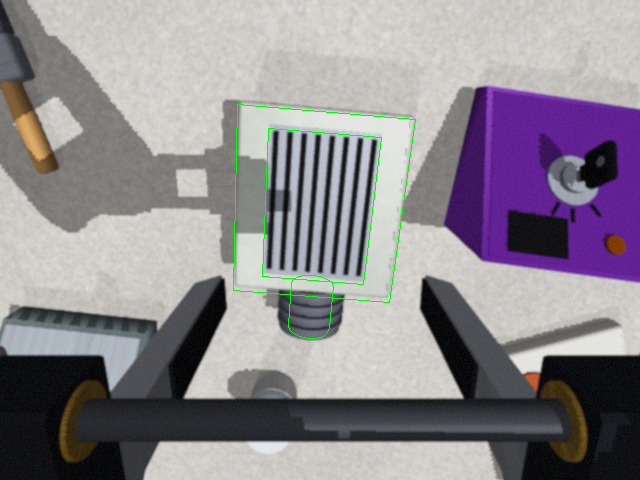

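servo_tool(commands=[[-1,0,-1,0,0],[-1,0,-1,0,0],[-1,0,-1,0,0],[-1,0,-1,0,0],[-1,0,-1,0,0],[-1,0,-1,0,0],[-1,0,-1,0,0],[-1,0,-1,0,0],[-1,0,-1,0,0],[-1,0,-1,0,0]])

```text
clock: 3.95
eef_pos: [490.9, 69.1, 260.7]
orientation: [0.0, -0.001, 1.0, 0.0]
wrist_force: [1.1, 0.0, 0.9]
finger_gap: 0.998
grasp_force: 0.0
```

servo_tool(commands=[[-1,0,-1,0,0],[-1,0,-1,0,0],[-1,0,-1,0,0],[-1,0,-1,0,0],[-1,0,-1,0,0],[-1,0,-1,0,0],[-1,0,-1,0,0],[-1,0,-1,0,0],[-1,0,-1,0,0],[-1,0,-1,0,0]])

```text
clock: 4.95
eef_pos: [491.4, -180.8, 260.7]
orientation: [0.0, -0.001, 1.0, -0.0]
wrist_force: [1.0, -0.4, 0.0]
finger_gap: 0.997
grasp_force: 0.0
```

servo_tool(commands=[[-1,0,-1,0,0],[-1,0,-1,0,0],[-1,0,-1,0,0],[-1,-0.8,-0.6,0,0],[-1,0,0,0,0],[-1,0,0,0,0],[-1,0,0,0,0]])

```text
clock: 5.65
eef_pos: [511.2, -269.8, 260.6]
orientation: [-0.0, -0.0, 1.0, 0.0]
wrist_force: [-0.2, 0.2, 0.4]
finger_gap: 0.997
grasp_force: 0.0
```

```bash
python3 - <<'E'
from h import *
s=readout.read_state(); print(s["clock"],s["eef_pos"],s["orientation"])
im=vision.capture("wrist")[...,::-1].copy(); c=wristcal(s)
h=cv2.cvtColor(im,cv2.COLOR_BGR2HSV); m=cv2.inRange(h,(0,110,60),(12,255,255))
k,l,st,ce=cv2.connectedComponentsWithStats(m); i=1+np.argmax(st[1:,4]); print(st[i],ce[i])
ct=cv2.findContours((l==i).astype(np.uint8),cv2.RETR_EXTERNAL,2)[0][0].reshape(-1,2)
q=plane(ct,c,97)[:,:2].astype(np.float32); r=cv2.minAreaRect(q); print(r)
cv2.polylines(im,[proj(np.c_[cv2.boxPoints(r),np.full(4,97.)],None,c).astype(np.int32)],True,(0,255,0),1)
for x in vision.spot_in("dispenser","wrist"): print(x)
cv2.imwrite("pics/wt.png",im)
E
```

```text
5.65 [ 511.22450794 -269.84104453  260.61645086] [-1.23241749e-05 -4.46616417e-04  9.99999900e-01  2.60987511e-05]
[ 280  156   79  124 8516] [320.19833255 217.11366839]
((510.43353271484375, -271.001708984375), (100.61785125732422, 57.803306579589844), 4.022288799285889)
{'location': [318.7, 154.0], 'confidence': 0.65}
```

View pics/wt.png

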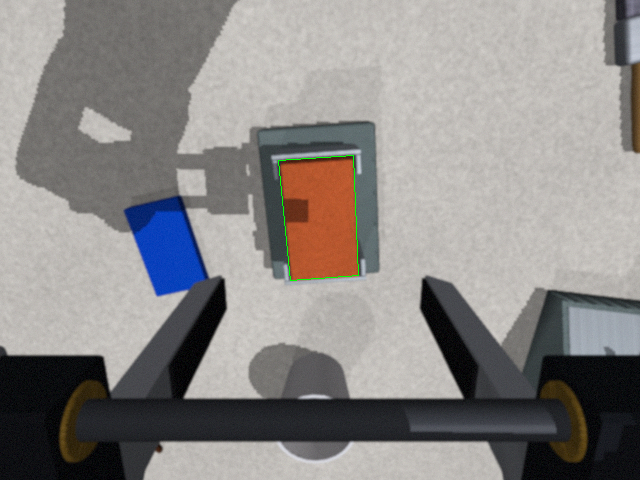

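Measured: tile at (510.4, -271.0), yaw 4°. The picture shows the terracotta tile at (320,217), well away from the blue one at (165,245). I'll descend so the fingertips stop at about z = 87.

servo_tool(commands=[[-1,0.03,-0.05,1,-0.67],[-1,0,0,1,0],[-1,0,0,1,0],[-1,0,0,1,0],[-1,0,0,0.8,0],[-1,0,0,0.6,0],[-1,0,0,0.34,0],[-1,0,0,0.2,0],[-1,0,0,0,0]])

```text
clock: 6.65
eef_pos: [510.6, -272.1, 112.0]
orientation: [-0.0, -0.035, 0.999, 0.0]
wrist_force: [0.6, 0.9, 0.4]
finger_gap: 1.0
grasp_force: 0.0
```

servo_tool(commands=[[1,0,0,0,0],[1,0,0,0,0],[1,0,0,0,0],[1,0,0,0,0],[1,0,0,0,0],[1,0,0,0,0],[1,0,0,0,0],[1,0,0,0,0]], grip_force=15)

```text
clock: 7.45
eef_pos: [510.6, -272.3, 112.0]
orientation: [0.0, -0.035, 0.999, -0.0]
wrist_force: [0.5, 0.2, 0.0]
finger_gap: 0.61
grasp_force: 15.0
```

servo_tool(commands=[[1,0,0,-0.2,0],[1,0,0,-0.3,0],[1,0,0,-0.4,0],[1,0,0,-0.6,0],[1,0,0,-0.8,0],[1,0,0,-0.8,0],[1,0,0,-0.8,0],[1,0,0,-0.4,0],[1,0,0,-0.2,0],[1,0,0,0,0]])

```text
clock: 8.45
eef_pos: [510.6, -272.2, 224.7]
orientation: [0.0, -0.035, 0.999, -0.0]
wrist_force: [-0.0, -0.6, -1.7]
finger_gap: 0.614
grasp_force: 15.0
```

```bash
python3 - <<'E'
from h import *
s=readout.read_state(); print(s["clock"],s["eef_pos"],s["orientation"],s["wrist_force"],s["torque"],s["finger_gap"])
im=vision.capture("wrist")[...,::-1]; b=vision.capture("side")[...,::-1]
cv2.imwrite("pics/lift.png",np.hstack([cv2.resize(im,(400,300)),cv2.resize(b[230:410,320:560],(400,300))]))
E
```

```text
8.45 [ 510.61997496 -272.229084    224.66417737] [ 1.52094318e-04 -3.49170315e-02  9.99390199e-01 -8.70477737e-05] [-0.01708978 -0.63718848 -1.72400055] [0.06166542 0.0365843  0.00162319] 0.6143463531162215
```

View pics/lift.png

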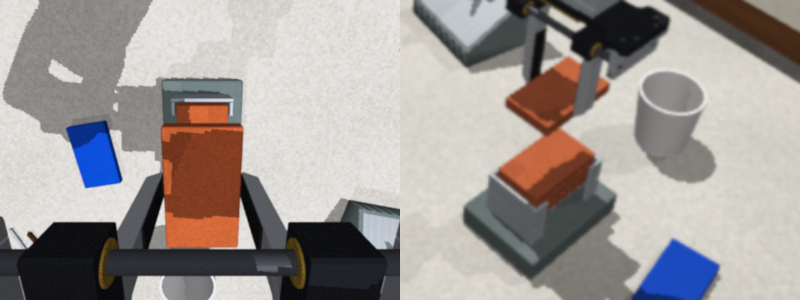

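servo_tool(commands=[[1,0,0,0,0.67],[1,0,0.4,0,0],[1,0,0.7,0,0],[1,0,1,0,0],[1,0,1,0,0],[1,0,1,0,0],[1,0,1,0,0],[1,0,1,0,0],[1,0,1,0,0],[1,0,1,0,0]])

```text
clock: 9.55
eef_pos: [510.1, -67.5, 224.3]
orientation: [-0.0, -0.001, 1.0, 0.0]
wrist_force: [-0.0, 0.9, -1.5]
finger_gap: 0.613
grasp_force: 15.0
```

servo_tool(commands=[[1,0.07,1,0,0],[1,0.1,1,0,0],[1,0.1,1,0,0],[1,0.1,1,0,0],[1,0.1,1,0,0],[1,0.1,1,0,0],[1,0.1,1,0,0],[1,0.1,1,0,0],[1,0,1,0,0],[1,0,1,0,0]])

```text
clock: 10.55
eef_pos: [490.3, 182.2, 224.3]
orientation: [-0.0, -0.001, 1.0, 0.0]
wrist_force: [-0.1, 0.4, -1.6]
finger_gap: 0.615
grasp_force: 15.0
```

servo_tool(commands=[[1,0,1,0,0],[1,0,1,0,0],[1,0,1,0,0],[1,0,0.9,0,0],[1,0,0.5,0,0],[1,0,0,0,0.81],[1,0,0,0,0],[1,0,0,0,0],[1,0,0,0,0]])

```text
clock: 11.45
eef_pos: [491.4, 290.0, 224.5]
orientation: [0.0, 0.042, 0.999, 0.0]
wrist_force: [0.9, -0.2, -1.9]
finger_gap: 0.61
grasp_force: 15.0
```

```bash
python3 - <<'E'
from h import *
s=readout.read_state(); print(s["clock"],s["eef_pos"],s["orientation"],s["wrist_force"],s["torque"],s["finger_gap"])
print("yaw x",np.degrees(2*np.arctan2(s["orientation"][2],s["orientation"][1])))
E
```

```text
11.45 [491.42885969 289.99698661 224.4972665 ] [1.60462412e-05 4.17551545e-02 9.99127873e-01 1.67305475e-06] [ 0.93598692 -0.17401763 -1.91566829] [0.03417633 0.01656376 0.0422305 ] 0.6095331063419568
yaw x 175.21382028098458
```

servo_tool(commands=[[1,0.05,0.55,0,0],[1,0.04,0.5,0.6,0],[1,0,0,1,0],[1,0,0,1,0],[1,0,0,1,0],[1,0,0,0.8,0],[1,0,0,0.5,0],[1,0,0,0.2,0],[1,0,0,0.1,0],[1,0,0,0,0]])

```text
clock: 12.45
eef_pos: [491.7, 316.9, 94.8]
orientation: [0.0, 0.042, 0.999, 0.0]
wrist_force: [0.1, -0.1, -0.8]
finger_gap: 0.615
grasp_force: 15.0
```

servo_tool(commands=[[1,0,0,0.06,0],[1,0,0,0.06,0],[1,0,0,0.04,0],[1,0,0,0,0]])

```text
clock: 12.85
eef_pos: [491.8, 316.8, 91.8]
orientation: [0.001, 0.043, 0.999, 0.0]
wrist_force: [-4.6, -2.3, 8.7]
finger_gap: 0.617
grasp_force: 15.0
```

servo_tool(commands=[[1,0,0,-0.02,0],[-0.4,0,0,0,0],[-0.4,0,0,0,0],[-0.6,0,0,0,0],[-0.6,0,0,0,0],[-0.6,0,0,0,0]])

```text
clock: 13.45
eef_pos: [491.5, 316.6, 90.9]
orientation: [-0.0, 0.043, 0.999, -0.0]
wrist_force: [-0.1, 0.3, -0.5]
finger_gap: 0.796
grasp_force: 0.0
```

servo_tool(commands=[[-0.6,0,0,-0.4,0],[-0.6,0,0,-0.8,0],[-0.6,0,0,-1,0],[-0.6,0,0,-1,0],[-0.6,0,0,-1,0],[-0.6,0,0,-1,0],[-0.6,0,0,-1,0],[-0.6,0,0,-0.6,0],[-0.6,0,0,0,0],[-0.6,0,0,0,0]])

```text
clock: 14.45
eef_pos: [491.4, 316.5, 260.7]
orientation: [-0.0, 0.043, 0.999, -0.0]
wrist_force: [0.4, 0.2, -0.5]
finger_gap: 0.798
grasp_force: 0.0
```

```bash
python3 - <<'E'
from h import *
s=readout.read_state(); print(s["clock"],s["eef_pos"],s["finger_gap"])
im=vision.capture("wrist")[...,::-1].copy(); c=wristcal(s)
h=cv2.cvtColor(im,cv2.COLOR_BGR2HSV); m=cv2.inRange(h,(0,110,60),(12,255,255))
k,l,st,ce=cv2.connectedComponentsWithStats(m); i=1+np.argmax(st[1:,4]); print(st[i])
ct=cv2.findContours((l==i).astype(np.uint8),cv2.RETR_EXTERNAL,2)[0][0].reshape(-1,2)
r=cv2.minAreaRect(plane(ct,c,74)[:,:2].astype(np.float32)); print(r)
# grille box top outline in wrist view
t=[box(170,150,60,60)[i] for i in(0,2,6,4)]; cv2.polylines(im,[proj(place(t,[491.3,315.9,-.085]),None,c).astype(np.int32)],True,(0,255,0),1)
# key target, distances in moves
p=np.array([694.1,45.7]); y=-.138; print("key",p+17*np.array([-np.cos(y),-np.sin(y)]))
cv2.imwrite("pics/placed.png",im)
E
```

```text
14.45 [491.37920436 316.52045631 260.73137384] 0.7981686304258337
[ 288  158   70  114 7562]
((493.39874267578125, 316.9833679199219), (58.503326416015625, 101.06084442138672), 84.921875)
key [677.26161727  48.03856088]
```

View pics/placed.png

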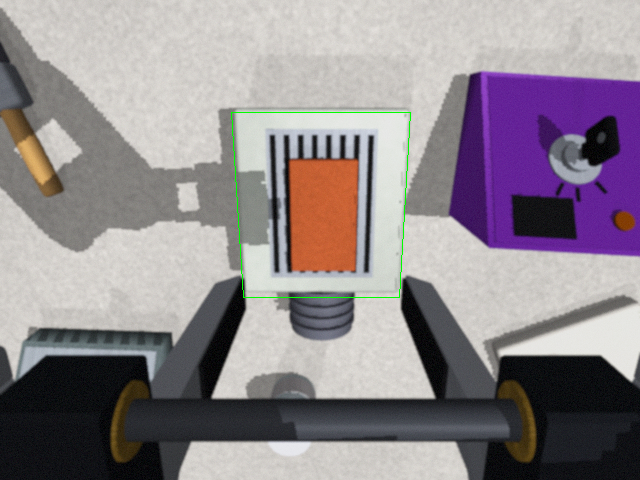

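```bash
python3 - <<'E'
from h import *
s=readout.read_state(); c=wristcal(s)
q=plane([(268,129),(377,130),(372,276),(273,276)],c,60); print(q.round(1),q.mean(0))
b=plane([(234,108),(411,109),(400,296),(245,295)],c,60); print(b.round(1),b.mean(0))
im=cv2.imread("pics/placed.png"); cv2.imwrite("pics/placedc.png",cv2.resize(im[95:310,215:425],None,fx=2.7,fy=2.7,interpolation=2))
E
```

```text
[[416.1 276.7  60. ]
 [424.8 368.7  60. ]
 [557.7 357.7  60. ]
 [549.8 264.8  60. ]] [487.08090091 316.99774412  60.        ]
[[396.8 250.5  60. ]
 [410.2 397.8  60. ]
 [580.5 383.4  60. ]
 [567.  235.8  60. ]] [488.61665523 316.87198233  60.        ]
```

View pics/placedc.png

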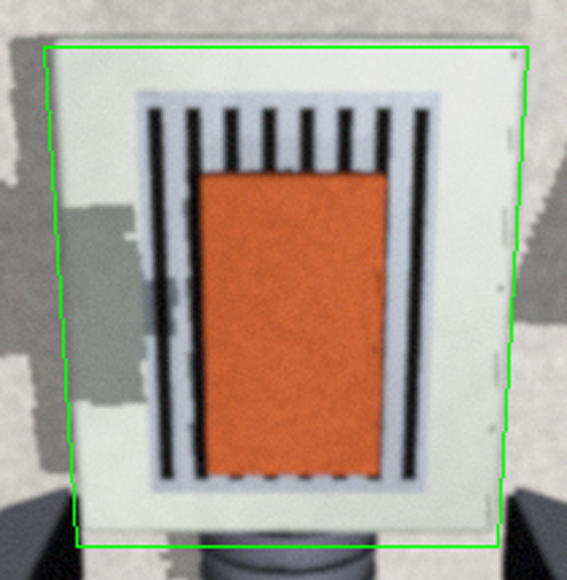

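Tile at about 6–7 mm from the grille middle, aligned with the slots, flat and released, which is inside the 18 mm limit. On to the grey console, with a wrist view above it first.

servo_tool(commands=[[-0.6,-0.7,-0.9,0,0],[-0.6,-0.7,-0.9,0,0],[-0.6,-0.7,-0.9,0,0],[-0.6,-0.7,-0.9,0,0],[-0.6,-0.7,-0.9,0,0],[-0.6,-0.7,-0.9,0,0],[-0.6,-0.7,-0.9,0,0],[-0.6,-0.7,-0.9,0,0],[-0.6,-0.7,-0.9,0,0],[-0.6,-0.7,-0.9,0,0]])

```text
clock: 15.5
eef_pos: [647.0, 76.5, 259.6]
orientation: [-0.001, 0.043, 0.999, -0.0]
wrist_force: [-0.1, 0.4, 0.7]
finger_gap: 0.798
grasp_force: 0.0
```

servo_tool(commands=[[-0.6,-0.87,-1,0,0],[-0.6,0,0,0,0],[-0.6,0,0,0,0],[-0.6,0,0,0,0]])

```text
clock: 15.9
eef_pos: [665.9, 51.5, 260.3]
orientation: [-0.001, 0.042, 0.999, 0.0]
wrist_force: [-0.4, -0.3, 0.9]
finger_gap: 0.801
grasp_force: 0.0
```

```bash
python3 - <<'E'
from h import *
s=readout.read_state(); print(s["clock"],s["eef_pos"],s["orientation"],s["joint_pos"])
im=vision.capture("wrist")[...,::-1].copy(); c=wristcal(s); np.savez("k.npz",im=im,rvec=c["rvec"],tvec=c["tvec"])
p=[694.1,45.7,-.138]
F=[[-69.5,-75,30],[-69.5,75,30],[69.5,75,110],[69.5,-75,110]]
cv2.polylines(im,[proj(place(F,p),None,c).astype(np.int32)],True,(0,255,0),1)
for n in("key_grip","key_barrel"): print(n,[(np.round(d["location"],1),d["confidence"],d["region"].sum()) for d in vision.regions_of(n,"wrist")])
print(proj(place([[-17,0,99.4],[0,0,70],[-24,0,111.6]],p),None,c))
cv2.imwrite("pics/key.png",im)
E
```

```text
15.9 [665.87444983  51.51055962 260.34490506] [-5.26934299e-04  4.22370068e-02  9.99107480e-01  2.13401697e-05] [ 2.23342109e-02  5.56636440e-01  1.09156496e+00  1.10930087e-04
  1.49444017e+00 -1.46397147e+00]
key_grip [(array([318.5, 235.9]), 0.57, np.int64(570))]
key_barrel [(array([318.6, 240.3]), 0.6, np.int64(879))]
[[318.89590978 236.39403432]
 [318.27175158 244.86529389]
 [319.18966852 232.42585108]]
```

View pics/key.png

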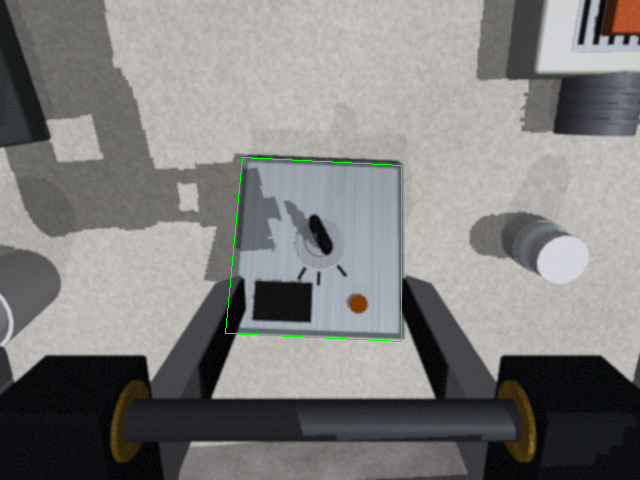

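The grey console is centred at (318,245) with marks at (341,270), (319,278) and (300,272). The bow runs from (313,217) to (327,253), so it is turned towards OFF. The description matches this console, and the purple one is out of view. Next I'll fit the bow angle on the saved picture.

```bash
python3 - <<'E'
from h import *
d=np.load("k.npz"); c=dict(vision.calibration("wrist")); c["rvec"]=d["rvec"]; c["tvec"]=d["tvec"]
g=cv2.cvtColor(d["im"],cv2.COLOR_BGR2GRAY); m=np.zeros(g.shape); m[212:258,303:338]=(g[212:258,303:338]<55)
print(m.sum(),np.argwhere(m).min(0),np.argwhere(m).max(0))
n=np.array([-.5,0,.866]); up=np.array([.866,0,.5]); lat=np.array([0,1.,0])
def bow(th): # th>0 clockwise seen from outside: up -> -? 
    w=np.cos(th)*up-np.sin(th)*lat   # clockwise (image): upslope end moves toward -y
    t=np.cross(n,w); return [[np.array([0,0,70])+n*h+w*a*16+t*b*4.5 for h in(20,48) for a in(-1,1) for b in(-1,1)]]
best=[]
for th in np.arange(-1,.61,.05):
  for dx in range(-4,5,2):
    for dy in range(-4,5,2):
      r=raster(bow(th),[694.1+dx,45.7+dy,-.138],c); best.append((np.minimum(r,m).sum()/np.maximum(r,m).sum(),th,dx,dy))
for b in sorted(best)[::-1][:6]: print(np.round(b,3))
E
```

```text
474.0 [215 309] [253 331]
[ 0.656 -0.4   -2.     0.   ]
[ 0.653 -0.45  -2.     0.   ]
[ 0.651 -0.45   0.     2.   ]
[ 0.65 -0.4  -4.    0.  ]
[ 0.649 -0.45   0.     0.   ]
[ 0.648 -0.35  -2.     0.   ]
```

servo_tool(commands=[[0.25,-0.43,-0.1,0,0],[0.25,0,0,0.5,-1],[0.25,0,0,0.5,-1],[0.25,0,0,0.5,-1],[0.25,0,0,0.5,-1],[0.25,0,0,0.5,-0.8],[0.25,0,0,0.5,0],[0.25,0,0,0.5,0],[0.25,0,0,0.5,0],[0.25,0,0,0,0]])

```text
clock: 17.05
eef_pos: [676.1, 47.4, 158.7]
orientation: [-0.001, -0.207, 0.978, 0.0]
wrist_force: [-0.5, 1.1, 0.3]
finger_gap: 0.373
grasp_force: 0.0
```

servo_tool(commands=[[0.25,0,0,0.5,0],[0.25,0,0,0.5,0],[0.25,0,0,0.4,0],[0.25,0,0,0.4,0],[0.25,0,0,0,0]])

```text
clock: 17.55
eef_pos: [676.2, 47.3, 114.0]
orientation: [-0.001, -0.207, 0.978, 0.0]
wrist_force: [-0.4, 0.2, -0.7]
finger_gap: 0.375
grasp_force: 0.0
```

```bash
python3 - <<'E'
from h import *
s=readout.read_state(); print({k:np.round(s[k],3) for k in("clock","eef_pos","orientation","wrist_force","torque","finger_gap")})
im=vision.capture("wrist")[...,::-1]; cv2.imwrite("pics/fork.png",im[150:480,120:520])
E
```

```text
{'clock': np.float64(17.55), 'eef_pos': array([676.176,  47.338, 114.009]), 'orientation': array([-0.001, -0.207,  0.978,  0.   ]), 'wrist_force': array([-0.416,  0.244, -0.682]), 'torque': array([ 0.08 , -0.033,  0.021]), 'finger_gap': np.float64(0.375)}
```

View pics/fork.png

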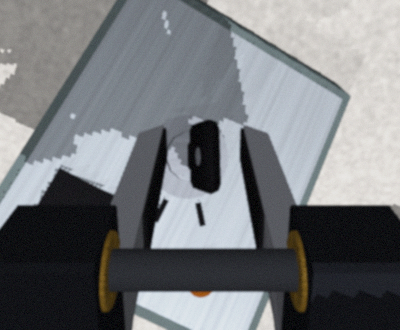

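The bow at crop (205,155) stands between the fingers and lines up with them. I'll close on it and turn clockwise.

servo_tool(commands=[[1,0,0,0,0],[1,0,0,0,0],[1,0,0,0,0],[1,0,0,0,0],[1,0,0,0,0],[1,0,0,0,0]], grip_force=20)

```text
clock: 18.2
eef_pos: [676.8, 47.9, 116.6]
orientation: [0.0, -0.207, 0.978, 0.0]
wrist_force: [-3.5, 3.9, 3.9]
finger_gap: 0.146
grasp_force: 19.0
```

servo_tool(commands=[[1,0,0,0,0.5],[1,0,0,0,0.5],[1,0,0,0,0.5],[1,0,0,0,0.5],[1,0,0,0,0.5],[1,0,0,0,0.5],[1,0,0,0,0.5],[1,0,0,0,0.5],[1,0,0,0,0.5],[1,0,0,0,0.5]])

```text
clock: 19.2
eef_pos: [676.9, 47.9, 116.6]
orientation: [0.0, 0.054, 0.999, 0.0]
wrist_force: [-2.1, 5.7, 3.8]
finger_gap: 0.096
grasp_force: 20.0
```

```bash
python3 -c "
from h import *
s=readout.read_state(); print({k:np.round(s[k],3) for k in('clock','eef_pos','orientation','wrist_force','torque','finger_gap')},np.degrees(2*np.arctan2(s['orientation'][2],s['orientation'][1])))"
```

```text
{'clock': np.float64(19.2), 'eef_pos': array([676.938,  47.944, 116.614]), 'orientation': array([0.   , 0.054, 0.999, 0.   ]), 'wrist_force': array([-2.109,  5.653,  3.78 ]), 'torque': array([1.113, 0.178, 0.053]), 'finger_gap': np.float64(0.096)} 173.81210147346124
```

servo_tool(commands=[[1,0,0,0,0.5],[1,0,0,0,0.5],[1,0,0,0,0.5],[1,0,0,0,0.5],[1,0,0,0,0.5],[1,0,0,0,0.5],[1,0,0,0,0.5],[1,0,0,0,0.5],[1,0,0,0,0.5],[1,0,0,0,0.5]], grip_force=40)

```text
clock: 20.2
eef_pos: [676.7, 49.1, 117.1]
orientation: [-0.0, 0.31, 0.951, 0.001]
wrist_force: [-6.7, 8.5, 8.0]
finger_gap: 0.122
grasp_force: 43.9
```

```bash
cat > st.py <<'E'
from h import *
import sys
s=readout.read_state(); print({k:np.round(s[k],3) for k in('clock','eef_pos','wrist_force','torque','finger_gap')},np.degrees(2*np.arctan2(s['orientation'][2],s['orientation'][1])))
im=vision.capture("wrist")[...,::-1].copy(); c=wristcal(s); g=cv2.cvtColor(im,cv2.COLOR_BGR2GRAY); cv2.imwrite(f"pics/{sys.argv[1]}.png",im)
n=np.array([-.5,0,.866]); up=np.array([.866,0,.5]); lat=np.array([0,1.,0])
def bow(th):
    w=np.cos(th)*up-np.sin(th)*lat; t=np.cross(n,w); return [[np.array([0,0,70])+n*h+w*a*16+t*b*4.5 for h in(20,48) for a in(-1,1) for b in(-1,1)]]
a=proj(place(bow(0)[0],[693.1,45.7,-.138]),None,c); x0,y0=(a.min(0)-30).astype(int); x1,y1=(a.max(0)+30).astype(int); print(x0,x1,y0,y1)
sub=g[y0:y1,x0:x1]
for r in sub[::4]: print("".join("#" if v<30 else "+" if v<60 else "-" if v<100 else "." for v in r[::2]))
E
python3 st.py start1
```

```text
{'clock': np.float64(20.2), 'eef_pos': array([676.741,  49.093, 117.098]), 'wrist_force': array([-6.739,  8.467,  7.967]), 'torque': array([2.538, 0.889, 0.659]), 'finger_gap': np.float64(0.122)} 143.87813148826967
259 378 235 372
............................................................
............................................................
............................................................
............................................................
............................................................
............................................................
............................................................
............................................................
.........................--+#+-.............................
.......................-+#########+-........................
......................--#############-......................
.................------+#############+-+--------.-.....-....
.............----------+##############+#------------....-...
............------------+###############+------------.......
............---
[... 565 characters left out ...]
###########+---------------..
.......---------------+###################+---------------..
......----------------+##+-########+---+##+---------------..
......----------------###-...----.....-+##+----------------.
......----------------###..........-..-+###----------------.
.....----------------+###..............-###+----------------
.....----------------+###...........-+++###+----------------
++++++++++++++++-----+##+...........-######+-----+++++++++++
################+----###+...........-##+###+----+###########
################-----###-...........-##-+##+----+###########
################+---+###+...........-##-+###----+###########
################+---+###+...........+##-+###----+###########
```

servo_tool(commands=[[1,0,0,0,0.3],[1,0,0,0,0.3],[1,0,0,0,0.3],[1,0,0,0,0],[1,0,0,0,0],[1,0,0,0,0],[1,0,0,0,0]])

```text
clock: 20.95
eef_pos: [676.5, 49.2, 117.3]
orientation: [-0.0, 0.353, 0.935, 0.001]
wrist_force: [-10.7, 9.2, 10.9]
finger_gap: 0.132
grasp_force: 43.1
```

```bash
python3 st.py start2 | head -3
```

```text
{'clock': np.float64(20.95), 'eef_pos': array([676.535,  49.155, 117.295]), 'wrist_force': array([-10.693,   9.24 ,  10.903]), 'torque': array([2.451, 1.46 , 0.588]), 'finger_gap': np.float64(0.132)} 138.6049594891827
256 382 237 373
...............................................................
```

servo_tool(commands=[[1,0,0,0,0.4],[1,0,0,0,0.4],[1,0,0,0,0.2],[1,0,0,0,0],[1,0,0,0,0]])

```text
clock: 21.5
eef_pos: [676.6, 49.4, 117.3]
orientation: [-0.0, 0.402, 0.916, 0.001]
wrist_force: [-9.6, 10.6, 11.0]
finger_gap: 0.138
grasp_force: 46.7
```

```bash
python3 st.py start3
```

```text
{'clock': np.float64(21.5), 'eef_pos': array([676.562,  49.439, 117.314]), 'wrist_force': array([-9.587, 10.615, 11.029]), 'torque': array([2.788, 1.409, 0.879]), 'finger_gap': np.float64(0.138)} 132.63480129187104
253 385 240 373
..................................................................
..................................................................
..................................................................
..................................................................
..................................................................
..................................................................
..................................................................
...........................-----..................................
.........................-+############+..........................
.......................--+###############-..-.....................
...................------+###############-++------................
...............----------+###############++#-----------...........
..............------------+#################------------.........
[... 708 characters left out ...]
##########+---------------....
........----------------###+.-########+----+##+----------------...
........---------------+###-..............-+###----------------...
.......-----+---+------+###-...............+###+----------------..
.......----------------+###................-###+----------------..
......-----------------+###................-###+-----------------.
####+############+-----###+................-###+-----+############
#################+-----###+................-####-----+############
#################+----+###-.................+###+----+############
#################+----+###-.................+###+---++############
#################+----+###-.................+###-+---+############
```

```bash
python3 - <<'E'
exec(open("st.py").read().split("s=readout")[0].replace("import sys",""))
s=readout.read_state(); c=wristcal(s)
n=np.array([-.5,0,.866]); up=np.array([.866,0,.5]); lat=np.array([0,1.,0])
for th in(.1,.2,.3,.4,.5):
    w=np.cos(th)*up-np.sin(th)*lat; t=np.cross(n,w)
    r=raster([[np.array([0,0,70])+n*h+w*a*16+t*b*4.5 for h in(20,48) for a in(-1,1) for b in(-1,1)]],[693.1,45.7,-.138],c)>.5
    ys=np.flatnonzero(r.any(1)); print(th,ys[0],ys[-1],[(y,*np.flatnonzero(r[y])[[0,-1]]) for y in range(ys[0]+2,ys[-1],8)])
g=cv2.cvtColor(cv2.imread("pics/start3.png"),cv2.COLOR_BGR2GRAY)
print("obs",[(y,*np.flatnonzero(g[y,280:360]<40)[[0,-1]]+280) for y in range(270,345,4) if (g[y,280:360]<40).any()])
E
```

```text
0.1 269 345 [(271, np.int64(299), np.int64(322)), (279, np.int64(286), np.int64(327)), (287, np.int64(290), np.int64(331)), (295, np.int64(294), np.int64(336)), (303, np.int64(298), np.int64(340)), (311, np.int64(302), np.int64(344)), (319, np.int64(306), np.int64(349)), (327, np.int64(310), np.int64(353)), (335, np.int64(314), np.int64(342)), (343, np.int64(318), np.int64(324))]
0.2 268 345 [(270, np.int64(301), np.int64(325)), (278, np.int64(289), np.int64(329)), (286, np.int64(292), np.int64(332)), (294, np.int64(295), np.int64(336)), (302, np.int64(298), np.int64(339)), (310, np.int64(302), np.int64(342)), (318, np.int64(305), np.int64(346)), (326, np.int64(308), np.int64(349)), (334, np.int64(311), np.int64(344)), (342, np.int64(314), np.int64(325))]
0.3 268 345 [(270, np.int64(302), np.int64(329)), (278, np.int64(292), np.int64(331)), (286, np.int64(294), np.int64(334)), (294, np.int64(297), np.int64(336)), (302, np.int64(299), np.int64(339)), (310, np.int64(302), np.int64(341)), (318, np.int64(304), np.int64(344)), (326, np.int64(306), np.int64(346)), (334, np.int64(309), np.i
[... 822 characters left out ...]
70, np.int64(308), np.int64(323)), (274, np.int64(305), np.int64(331)), (278, np.int64(303), np.int64(334)), (282, np.int64(304), np.int64(339)), (286, np.int64(305), np.int64(340)), (290, np.int64(306), np.int64(340)), (294, np.int64(306), np.int64(340)), (298, np.int64(305), np.int64(341)), (302, np.int64(305), np.int64(341)), (306, np.int64(304), np.int64(341)), (310, np.int64(304), np.int64(342)), (314, np.int64(303), np.int64(342)), (318, np.int64(303), np.int64(343)), (322, np.int64(302), np.int64(343)), (326, np.int64(302), np.int64(344)), (330, np.int64(302), np.int64(344)), (334, np.int64(301), np.int64(345)), (338, np.int64(301), np.int64(345)), (342, np.int64(300), np.int64(345))]
```

The bow outline at rows 270–294 fits a total turn of about 0.5 rad. I'll hold a little longer, then bring it back to RUN slowly.

servo_tool(commands=[[1,0,0,0,0.5],[1,0,0,0,0],[1,0,0,0,0],[1,0,0,0,0],[1,0,0,0,0],[1,0,0,0,0],[1,0,0,0,0]])

```text
clock: 22.25
eef_pos: [676.5, 49.6, 117.3]
orientation: [-0.001, 0.425, 0.905, 0.001]
wrist_force: [-8.7, 11.4, 9.7]
finger_gap: 0.141
grasp_force: 49.9
```

servo_tool(commands=[[1,0,0,0,-0.5],[1,0,0,0,-0.8],[1,0,0,0,-0.8],[1,0,0,0,-0.8],[1,0,0,0,-0.8],[1,0,0,0,-0.8],[1,0,0,0,-0.8],[1,0,0,0,-0.6],[1,0,0,0,-0.4],[1,0,0,0,0]], grip_force=20)

```text
clock: 23.25
eef_pos: [676.8, 48.3, 116.8]
orientation: [0.0, 0.109, 0.994, 0.001]
wrist_force: [-4.8, 4.7, 5.4]
finger_gap: 0.097
grasp_force: 20.0
```

```bash
python3 st.py back1|head -1
```

```text
{'clock': np.float64(23.25), 'eef_pos': array([676.831,  48.322, 116.757]), 'wrist_force': array([-4.795,  4.697,  5.429]), 'torque': array([1.254, 0.637, 0.187]), 'finger_gap': np.float64(0.097)} 167.45378038591832
```

servo_tool(commands=[[1,0,0,0,-0.3],[1,0,0,0,-0.3],[1,0,0,0,0],[0.3,0,0,0,0],[0.2,0,0,0,0],[0.2,0,0,0,0],[0.2,0,0,0,0]])

```text
clock: 24.0
eef_pos: [676.8, 47.2, 115.9]
orientation: [0.0, 0.079, 0.997, -0.0]
wrist_force: [0.6, 1.4, 0.4]
finger_gap: 0.383
grasp_force: 0.0
```

servo_tool(commands=[[0.2,0,0,-0.3,0],[0.2,0,0,-0.7,0],[0.2,0,0,-1,0],[0.2,0,0,-1,0],[0.2,0,0,-1,0],[0.2,0,0,-1,0],[0.2,0,0,-0.7,0],[0.2,0,0,0,0],[0.2,0,0,0,0]])

```text
clock: 24.9
eef_pos: [676.7, 47.3, 258.1]
orientation: [-0.0, 0.079, 0.997, -0.0]
wrist_force: [1.0, 0.9, -0.4]
finger_gap: 0.401
grasp_force: 0.0
```

```bash
python3 st.py rel; python3 - <<'E'
exec(open("st.py").read().split("s=readout")[0].replace("import sys",""))
s=readout.read_state(); c=wristcal(s); g=cv2.cvtColor(cv2.imread("pics/rel.png"),cv2.COLOR_BGR2GRAY)
n=np.array([-.5,0,.866]); up=np.array([.866,0,.5]); lat=np.array([0,1.,0]); B=[]
def ras(th,dx,dy):
    w=np.cos(th)*up-np.sin(th)*lat; t=np.cross(n,w)
    return raster([[np.array([0,0,70])+n*h+w*a*16+t*b*4.5 for h in(20,48) for a in(-1,1) for b in(-1,1)]],[693.1+dx,45.7+dy,-.138],c)
roi=cv2.dilate(np.max([ras(t,0,0) for t in(-.7,-.3,0,.3,.5)],0),np.ones((9,9)))>0
m=((g<50)&roi).astype(float); print(m.sum())
for th in np.arange(-.6,.61,.05):
  for dx in(-3,0,3):
    for dy in(-3,0,3):
      r=ras(th,dx,dy); B.append((np.minimum(r,m).sum()/np.maximum(r,m).sum(),th,dx,dy))
for b in sorted(B)[::-1][:5]: print(np.round(b,3))
# tile on grille and stack from scene camera
for cam in("scene","side"):
    im=vision.capture(cam)[...,::-1]; h=cv2.cvtColor(im,cv2.COLOR_BGR2HSV); mm=cv2.inRange(h,(0,110,70),(12,255,255))
    k,l,st,ce=cv2.connectedComponentsWithStats(mm)
    for i in range(1,k):
        if st[i,4]>300: print(cam,ce[i].round(),st[i,4],plane([ce[i]],vision.calibration(cam),74)[0].round(1))
E
```

```text
{'clock': np.float64(24.9), 'eef_pos': array([676.704,  47.335, 258.057]), 'wrist_force': array([ 1.012,  0.857, -0.4  ]), 'torque': array([ 0.018, -0.057,  0.048]), 'finger_gap': np.float64(0.401)} 170.916014451991
286 358 167 275
....................................
....................................
....................................
....................................
....................................
....................................
....................................
....................................
....................................
.................####+..............
................-####+..............
.................#####..............
............---.-#####..............
...........--.-.-#####..............
..........-------#####..............
............-...-#####-.............
...........--..--#####-.............
............-----#####-.............
.................-####-.............
..................-++-..............
....................................
....................................
..............................+-....
............+-..................+-..
...........+-.......+............-..
..........+.........+...............
....................+...............
403.0
[ 0.625 -0.05   0.     0.   ]
[0.623 0.    0.    0.   ]
[ 0.613 -0.05   3.     0.   ]
[0.612 0.    3.    0.   ]
[ 0.611 -0.05  -3.     0.   ]
scene [438.  15.] 621 [-159.5 1263.    74. ]
scene [439.  57.] 816 [  90.9 1003.    74. ]
scene [177. 300.] 1098 [ 502.9 -269.9   74. ]
side [241. 201.] 579 [488.5 305.6  74. ]
side [408. 330.] 1582 [ 522.2 -267.2   74. ]
```

```bash
python3 -c "
from plant import ctrl
print(ctrl.close_job())"
```

```text
the job is handed in; nothing more can be done
None
```

I've handed in the job, but no verdict came back: the tile lies flat, released and about 7 mm from the grille's middle (limit 18 mm), and the key is back in RUN; that it reached START and held about half a second is my inference from images and gripper readings.

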